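Seal the specimen transport case

TASK

Close the specimen transport case for dispatch: press the middle of its white lid down until it sits fully home on the gasket, then snap the four black hinged clips down over the rim, one at a time, any clip first and then the one diagonally opposite, then the other two. Feel each clip snap and bottom, and never push on anything with 20 N or more; the clip brackets are set at different heights. Leave the cups, the beaker and the test cassette where they are.

Things in the scene. Friction and masses are not known exactly. Their poses are not given: they have to be found in the camera images.
- case: grey specimen transport case with white lid, fixed, 150 x 210 x 78 mm without lid and brackets. Origin: centre of its underside, on the worktop; x the short way (away from the robot at yaw 0), y the long way (left), z up. A black hinged clip at each corner: 1 near left (case x -, y +), 2 far left, 3 far right, 4 near right; 1 and 3 are diagonal, 2 and 4 are diagonal
- lid (a joint): white lid, 158 x 218 mm, on the gasket: metres it has been pressed down; begins proud at 0 to 0.003, seated at its stop at 0.008. Slides straight down, takes 6 to 8 N and stays where it is left
- lid_pad (a point): centre of the top of the raised flat pad (60 x 120 mm) in the middle of the lid, as it is when the lid is seated (98 mm above the case's origin); while the lid is proud the pad is up to 8 mm higher. The clips leave the middle of the pad free from above
- clip_1 (a joint): black clip arm, near left, 26 mm wide, 6 thick, 51 long from its pivot (axis along case y, 32 mm outward of press_1), pointing inward. Radians pressed down: 0 to 0.12 at first (raised), 0.733 home (level, at a stop that gives 1 mm per 12 N). Pressed down at press_1 it resists with 5 to 10 N, then lets go about 2 mm above home and pulls itself home; let go earlier it springs up
- press_1 (a point): press point of clip_1, fixed in the case at (-62, +65, 116) mm: middle of the ribbed top of the arm when home if its bracket is at the lowest setting. Each bracket is set by hand 0 to 18 mm higher, each differently; that is not measured and has to be felt. The raised arm stands up to 30 mm above home here, 34 mm at its free end
- clip_2 (a joint): black clip arm, far left, 26 mm wide, 6 thick, 51 long from its pivot (axis along case y, 32 mm outward of press_2), pointing inward. Radians pressed down: 0 to 0.12 at first (raised), 0.733 home (level, at a stop that gives 1 mm per 12 N). Pressed down at press_2 it resists with 5 to 10 N, then lets go about 2 mm above home and pulls itself home; let go earlier it springs up
- press_2 (a point): press point of clip_2, fixed in the case at (+62, +65, 116) mm: middle of the ribbed top of the arm when home if its bracket is at the lowest setting. Each bracket is set by hand 0 to 18 mm higher, each differently; that is not measured and has to be felt. The raised arm stands up to 30 mm above home here, 34 mm at its free end
- clip_3 (a joint): black clip arm, far right, 26 mm wide, 6 thick, 51 long from its pivot (axis along case y, 32 mm outward of press_3), pointing inward. Radians pressed down: 0 to 0.12 at first (raised), 0.733 home (level, at a stop that gives 1 mm per 12 N). Pressed down at press_3 it resists with 5 to 10 N, then lets go about 2 mm above home and pulls itself home; let go earlier it springs up
- press_3 (a point): press point of clip_3, fixed in the case at (+62, -65, 116) mm: middle of the ribbed top of the arm when home if its bracket is at the lowest setting. Each bracket is set by hand 0 to 18 mm higher, each differently; that is not measured and has to be felt. The raised arm stands up to 30 mm above home here, 34 mm at its free end
- clip_4 (a joint): black clip arm, near right, 26 mm wide, 6 thick, 51 long from its pivot (axis along case y, 32 mm outward of press_4), pointing inward. Radians pressed down: 0 to 0.12 at first (raised), 0.733 home (level, at a stop that gives 1 mm per 12 N). Pressed down at press_4 it resists with 5 to 10 N, then lets go about 2 mm above home and pulls itself home; let go earlier it springs up
- press_4 (a point): press point of clip_4, fixed in the case at (-62, -65, 116) mm: middle of the ribbed top of the arm when home if its bracket is at the lowest setting. Each bracket is set by hand 0 to 18 mm higher, each differently; that is not measured and has to be felt. The raised arm stands up to 30 mm above home here, 34 mm at its free end
- cup_left: screw-capped specimen cup, a bystander, 62 mm across, 64 mm tall, beside the case at its left (case +y) end; origin at the centre of its underside
- cup_right: screw-capped specimen cup, a bystander, 62 mm across, 64 mm tall, beside the case at its right (case -y) end; origin at the centre of its underside
- cassette_front: flat test cassette, a bystander, 21 x 86 x 5 mm, lying in front of the case (case -x); origin at the centre of its underside
- beaker: beaker, a bystander, 49 mm across, 59 mm tall, standing to the right of the case, nearer the robot; origin at the centre of its underside

How it is judged:
By the outcome, as a careful person would: the job done as asked, in the order asked, and still so for the second after the job is handed in, with the robot touching nothing.
It also fails if it takes over 67 s, if anything falls off the work surface, if the arm or the gripper's body presses on something with over 40 N, if the wrist force passes 120 N, or if a joint passes its speed limit or range.

ROBOT

A 6-joint arm with a two-finger parallel gripper is mounted at the origin on a cart in front of the work surface, level with it; the furniture and walls round the work are solid. World frame = base frame: x ahead of the robot, y to its left, z up, the work surface at z = 0. Lengths are in m, angles in degrees, forces in N, time in s.
With the tool pointing down it reaches from about 0.375 to 0.9 m from the base axis. Payload 3.1 kg.
Tool frame: the origin (TCP) lies at the very end of the fingers, on their centre line; the grasp point (between the pads) lies 19 mm behind it (bot.tcp_to_grasp is the distance from the TCP to the grasp point, in m); z points along the fingers, y is the direction in which the jaws open and shut (so a half turn about z gives the same grasp; the last joint's range is limited). The gripper opens to 87 mm and grips with 3 to 60 N. Pads are 19 mm wide; open, the fingers measure 117 mm over their backs; the gripper's body (75 mm by 190 mm) begins 51 mm behind the grasp point.
Start: joints at [59.845, 30.224, 82.088, -0, 67.689, -10.227], TCP at [0.213, 0.588, 0.223] pointing down, gripper open.
Joint ranges: [-176.69, 176.69], [-43.24, 126.21], [12.49, 139.97], [-82, 262], [0, 151.66], [-163.58, 163.58]. Speed limits (degrees/s): [159.86, 159.86, 180, 180, 180, 180].

INTERFACE

Orientations are given as a 3x3 rotation matrix whose columns are the frame's x, y, z axes.
In Python, from rig import telemetry, eyes, order, bot gives the robot as it stands. The module is installed in compiled form; this text tells all that it offers.
- The arm moves only by the tool servo_tool, never from a script. Its argument "targets" is a list of rows, each a list of 2 entries, a list of its own where there are three numbers: the shift along the tool's x, y, z in m, then the turn, a rotation vector about the tool's x, y, z in rad. In form: [[[tx, ty, tz], [wx, wy, wz]], ...]. A call has 1 to 12 rows; each row is the pose to reach, as a shift and turn from the pose commanded when the call began, along the tool's axes at that moment; what a row does not reach only later rows make up. A row lasts 1/8 s, in which the tool goes at most 62.5 mm and 10.7 degrees, less where a joint would pass 70% of its speed; a pose out of reach is approached as far as the arm can. A call with a gripper value outside its range is refused whole. "gripper" is the finger opening in m, from 0 to 0.087, set as the call begins (left out, the last holds). The fingers move at their own pace and stop on an object; the grip force is fixed at half the most. Time passes only in rows, so rows that repeat a pose let the fingers close. It gives the time, the measured TCP pose, the force and the opening at its end, in the units of the state.
- telemetry.read_state(): the state, without advancing time (a new reading comes with each control period).
- eyes.capture(name): name is "side" or "top" or "wrist"; returns a dict with "pixels" (480x640x3 uint8, blue, green, red), "intrinsics" (3x3 intrinsics, pixels), "extrinsics" (4x4, takes a point from camera to world coordinates); the wrist camera has in their place "T_tool_cam" (4x4, takes a point from camera to tool coordinates, whose origin is the TCP and whose axes are the flange's). Camera axes: x right, y down, z forward; pixel columns grow to the right and rows downward; lengths in m; the calibration is good to about 2 mm. A picture is of the moment at which its call begins: read the wrist's pose just before it. There is no depth.
- order.hand_in(): hands the job in, once; it reports no verdict.
The state is a dict: "time_s": time; "joint_positions": joint angles; "qvel": joint speeds; "tau": joint torques, N m; "position": TCP position; "tcp_rot": TCP orientation; "force": force on the tool from outside, world axes, zero at the start; "moment": the same for the moment, N m; "opening": opening from 0.0 (shut) to 1.0 (fully open).
Only numpy, scipy, OpenCV 4.12 (cv2) and the standard library are available. Lean on these libraries where they do the work, as an engineer would, in place of code of your own. Each camera call takes 0.05 s, during which the arm holds its last target. There are 200 camera calls.

## Working session

There is one attempt and no reset: what is moved stays moved. The work goes in short steps, Python scripts to look and compute and a tool call to move; the robot and the scene stay as the last step left them, time stands still between calls to the robot, and variables do not carry over. Pictures are saved under pics/ and viewed, about 8 in all and at most 12, crops included, and the job is handed in when it is done.

Besides the shell and the picture viewer there is one more tool, called as name(argument=value, ...) on one line, values as JSON. servo_tool: Moves the arm, as the interface text tells. Its arguments: {"type":"object","properties":{"targets":{"type":"array","items":{"type":"array"}},"gripper":{"type":"number"}},"required":["targets"]}

```bash
mkdir -p pics; python3 - <<'E'
from rig import telemetry, eyes, order, bot
import cv2,numpy as np
s=telemetry.read_state();print(s['time_s'],s['position'],np.round(s['tcp_rot'],3).tolist(),s['force'],s['opening'])
for n in('top','side'):
    c=eyes.capture(n);cv2.imwrite(f'pics/{n}0.png',c['pixels']);print(n,np.round(c['intrinsics'],1).tolist(),np.round(c['extrinsics'],4).tolist())
    np.savez(n+'.npz',**c)
E
```

```text
0.0 [0.21260652 0.58694882 0.22158519] [[-0.94, 0.341, -0.001], [0.341, 0.94, -0.002], [0.0, -0.002, -1.0]] [ 0.79028997 -0.68007324 -0.75252121] 0.9975922044245512
top [[561.4, 0.0, 325.1], [0.0, 561.4, 236.0], [0.0, 0.0, 1.0]] [[-0.0185, -0.9883, 0.1511, 0.3684], [-0.9998, 0.0195, 0.005, 0.0653], [-0.0079, -0.151, -0.9885, 1.2837], [0.0, 0.0, 0.0, 1.0]]
side [[458.9, 0.0, 321.2], [0.0, 458.9, 238.3], [0.0, 0.0, 1.0]] [[0.9077, -0.2296, 0.3512, 0.173], [-0.4193, -0.5245, 0.741, -0.6649], [0.0141, -0.8198, -0.5724, 0.6823], [0.0, 0.0, 0.0, 1.0]]
```

View pics/top0.png

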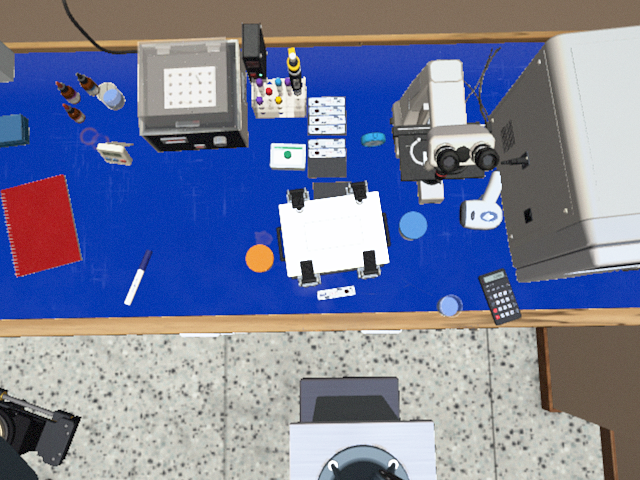

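View pics/side0.png

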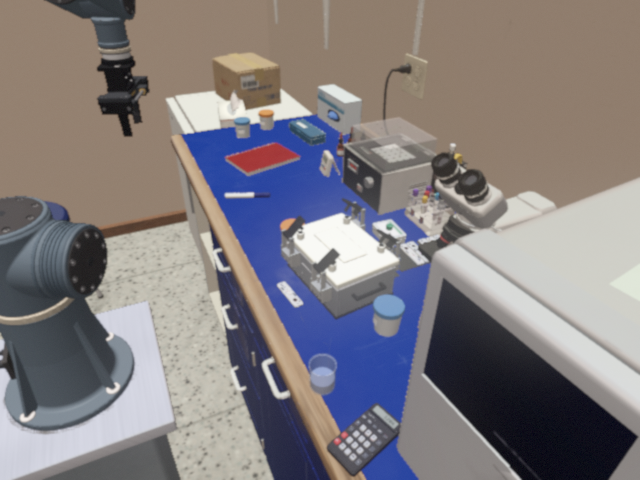

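The top view shows the case at about (333,235) px with a small yaw. Its clips are at (297,198), (359,190), (371,262) and (307,271). The cups are at (260,258) and (413,226), and the beaker is at (449,305). I'll measure the white lid next.

```bash
cat > h.py <<'E'
import numpy as np,cv2
def ray(px,K,T,z):
    d=np.c_[np.asarray(px,float).reshape(-1,2),np.ones(len(np.asarray(px).reshape(-1,2)))]@np.linalg.inv(K).T@T[:3,:3].T
    o=T[:3,3];return o+d*((z-o[2])/d[:,2])[:,None]
def proj(P,K,T):
    p=(np.asarray(P)-T[:3,3])@T[:3,:3];p=p@K.T;return p[:,:2]/p[:,2:]
E
python3 - <<'E'
from h import *
c=np.load('top.npz');K,T,im=c['intrinsics'],c['extrinsics'],c['pixels']
m=(im.min(2)>190).astype(np.uint8);m[:180]=0;m[290:]=0;m[:,:265]=0;m[:,395:]=0
m=cv2.morphologyEx(m,cv2.MORPH_OPEN,np.ones((3,3)))
n,l,st,_=cv2.connectedComponentsWithStats(m);k=1+st[1:,4].argmax();ct=max(cv2.findContours((l==k).astype(np.uint8),0,1)[0],key=len)[:,0]
for z in(.085,.092,.098):
    P=ray(ct,K,T,z)[:,:2];r=cv2.minAreaRect((P*1000).astype(np.float32));print(z,r)
big=cv2.resize(im[170:300,255:415],None,fx=5,fy=5,interpolation=2)
(cx,cy)=cv2.minAreaRect((ray(ct,K,T,.092)[:,:2]*1000).astype(np.float32))[0]
cv2.drawContours(big,[((ct-[255,170])*5).astype(int)],-1,(0,0,255),1);cv2.imwrite('pics/top_z.png',big)
E
```

```text
0.085 ((557.095458984375, 54.00483703613281), (166.9436492919922, 220.57855224609375), 7.006676197052002)
0.092 ((555.9933471679688, 54.070518493652344), (165.96875, 219.2904510498047), 7.006676197052002)
0.098 ((555.0487060546875, 54.12682342529297), (165.1331329345703, 218.1863555908203), 7.006677150726318)
```

View pics/top_z.png

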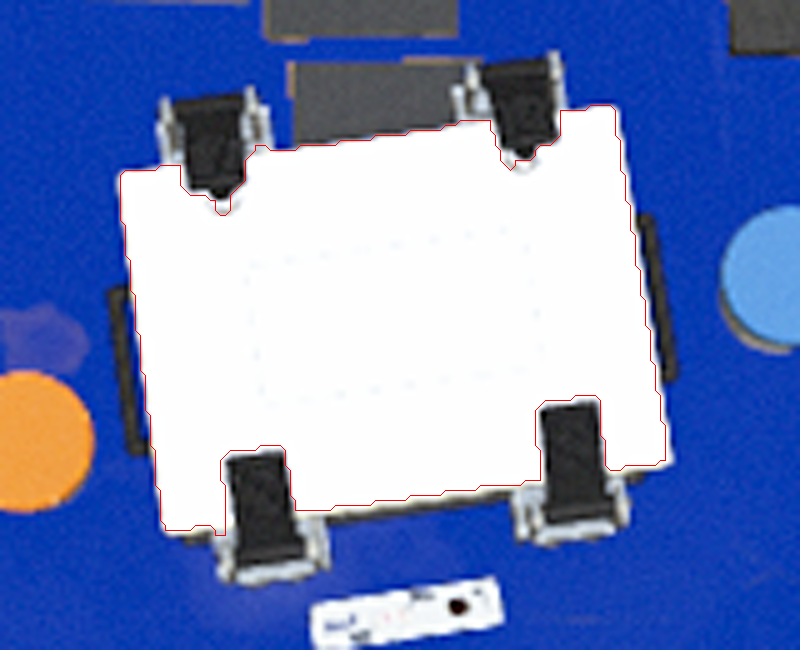

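The zoom confirms a yaw of about 7° with the centre near (0.559, 0.054). The white region is 166 mm deep rather than 158 because the near skirt is visible. Moving above it with the fingers shut.

servo_tool(gripper=0, targets=[[[-0.02,-0.015,-0.002],[0,0,-0.02]],[[-0.061,-0.046,-0.006],[0,0,-0.056]],[[-0.107,-0.08,-0.01],[0,0,-0.1]],[[-0.152,-0.115,-0.015],[0,0,-0.14]],[[-0.2,-0.151,-0.02],[0,0,-0.185]],[[-0.249,-0.188,-0.025],[0,0,-0.23]],[[-0.297,-0.224,-0.029],[0,0,-0.275]],[[-0.345,-0.26,-0.034],[0,0,-0.32]],[[-0.391,-0.295,-0.038],[0,0,-0.36]],[[-0.437,-0.33,-0.043],[0,0,-0.405]],[[-0.478,-0.36,-0.047],[0,0,-0.44]],[[-0.508,-0.383,-0.05],[0,0,-0.47]]])

```text
time_s: 1.6
position: [0.561, 0.0522, 0.2723]
tcp_rot: [[-0.993, -0.121, -0.0], [-0.121, 0.993, -0.0], [0.0, 0.0, -1.0]]
force: [-0.6, 0.3, -0.4]
opening: 0.005
```

```bash
python3 - <<'E'
from rig import telemetry, eyes
from h import *
s=telemetry.read_state();c=eyes.capture('wrist');s2=telemetry.read_state()
print(s2['time_s'],s2['position'],np.round(s2['tcp_rot'],3).tolist(),s2['force'],s2['opening'])
Tw=np.eye(4);Tw[:3,:3]=s['tcp_rot'];Tw[:3,3]=s['position'];
np.savez('w1.npz',T=Tw@c['T_tool_cam'],K=c['intrinsics'],im=c['pixels']);print(np.round(c['T_tool_cam'],3).tolist(),c['intrinsics'][0])
cv2.imwrite('pics/w1.png',c['pixels'])
E
```

```text
1.65 [0.56431273 0.04831282 0.2727763 ] [[-0.993, -0.12, 0.004], [-0.12, 0.993, -0.004], [-0.004, -0.004, -1.0]] [ 2.08942717 -1.76900484  0.40656577] 0.004576999079972807
[[0.001, -0.968, -0.249, 0.067], [1.0, 0.001, 0.001, 0.0], [-0.001, -0.249, 0.968, -0.162], [0.0, 0.0, 0.0, 1.0]] [365.35284732   0.         310.1303128 ]
```

View pics/w1.png

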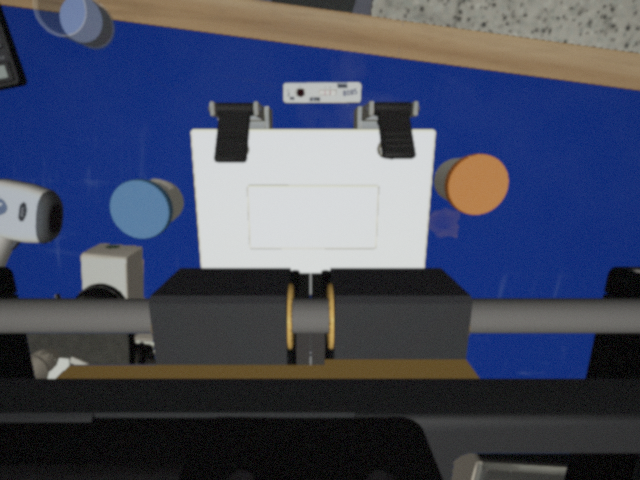

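The wrist view shows the raised pad at about (248,184)–(378,248) and the near clips at (233,130) and (396,130). The arm was still settling, so I'll take one settled frame and measure the pad.

```bash
python3 - <<'E'
from rig import telemetry, eyes
from h import *
s=telemetry.read_state();c=eyes.capture('wrist')
print(s['time_s'],s['position'],s['force'])
Tw=np.eye(4);Tw[:3,:3]=s['tcp_rot'];Tw[:3,3]=s['position'];T=Tw@c['T_tool_cam'];K=c['intrinsics'];im=c['pixels']
np.savez('w2.npz',T=T,K=K,im=im)
m=(im.min(2)>150).astype(np.uint8);m[:115]=0;m[262:]=0;m[:,:185]=0;m[:,445:]=0
g=im.min(2).astype(int)
# lid side edges
for r in(180,200,220,240):
    xs=np.where(m[r])[0];P=ray([[xs.min()-.5,r],[xs.max()+.5,r]],K,T,.094);print(r,xs.min(),xs.max(),P[:,:2].round(4).tolist())
for cc in(290,315,340):
    ys=np.where(m[:,cc])[0];print(cc,ys.min(),ray([[cc,ys.min()-.5]],K,T,.094)[0,:2].round(4))
crop=cv2.resize(im[90:270,180:450],None,fx=2.9,fy=2.9,interpolation=2)
cv2.imwrite('pics/w2.png',crop)
E
```

```text
1.65 [0.56431273 0.04831282 0.2727763 ] [ 2.08942717 -1.76900484  0.40656577]
180 200 436 [[0.5423, -0.0576], [0.5158, 0.1596]]
200 201 435 [[0.5608, -0.0558], [0.5341, 0.1625]]
220 203 433 [[0.5797, -0.053], [0.5531, 0.1646]]
240 204 431 [[0.5993, -0.0512], [0.5726, 0.1667]]
290 125 [0.4835 0.0203]
315 125 [0.4808 0.0423]
340 125 [0.4781 0.0644]
```

View pics/w2.png

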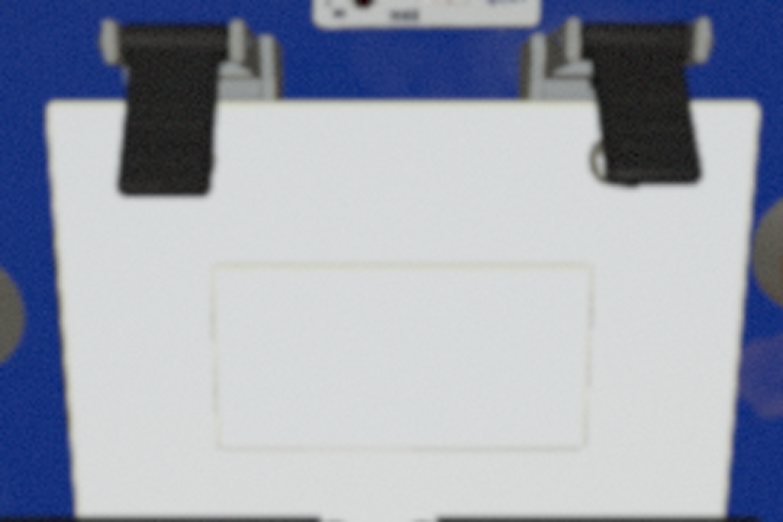

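Both views agree: centre ≈ (0.559, 0.0545), yaw 7.0°. Tool x is case −x and tool y is case +y. The tool is already above the pad, so I'll descend to just above it.

servo_tool(targets=[[[0,0,0.03],[0,0,0]],[[0,0,0.075],[0,0,0]],[[0,0,0.12],[0,0,0]],[[0,0,0.145],[0,0,0]],[[0,0,0.157],[0,0,0]],[[0,0,0.16],[0,0,0]],[[0,0,0.16],[0,0,0]],[[0,0,0.16],[0,0,0]]])

```text
time_s: 2.7
position: [0.5608, 0.0544, 0.1137]
tcp_rot: [[-0.993, -0.122, 0.002], [-0.122, 0.993, -0.0], [-0.002, -0.0, -1.0]]
force: [0.1, -1.4, 0.1]
opening: 0.006
```

servo_tool(targets=[[[0,0,0.002],[0,0,0]],[[0,0,0.004],[0,0,0]],[[0,0,0.006],[0,0,0]],[[0,0,0.007],[0,0,0]],[[0,0,0.008],[0,0,0]],[[0,0,0.008],[0,0,0]]])

```text
time_s: 3.45
position: [0.5599, 0.0543, 0.1044]
tcp_rot: [[-0.993, -0.122, -0.0], [-0.122, 0.993, -0.0], [0.0, 0.0, -1.0]]
force: [0.4, -0.2, 0.6]
opening: 0.005
```

servo_tool(targets=[[[0,0,0.001],[0,0,0]],[[0,0,0.002],[0,0,0]],[[0,0,0.003],[0,0,0]],[[0,0,0.003],[0,0,0]]])

```text
time_s: 3.95
position: [0.5601, 0.0543, 0.1023]
tcp_rot: [[-0.993, -0.122, 0.001], [-0.122, 0.993, -0.0], [-0.0, -0.0, -1.0]]
force: [-0.1, -0.2, 5.0]
opening: 0.004
```

servo_tool(targets=[[[0,0,0.0007],[0,0,0]],[[0,0,0.0014],[0,0,0]],[[0,0,0.002],[0,0,0]],[[0,0,0.002],[0,0,0]]])

```text
time_s: 4.45
position: [0.5602, 0.0544, 0.1004]
tcp_rot: [[-0.993, -0.122, 0.001], [-0.122, 0.993, -0.0], [-0.001, -0.0, -1.0]]
force: [-1.4, 0.4, 5.3]
opening: 0.004
```

servo_tool(targets=[[[0,0,0.0007],[0,0,0]],[[0,0,0.0014],[0,0,0]],[[0,0,0.002],[0,0,0]],[[0,0,0.002],[0,0,0]]])

```text
time_s: 4.95
position: [0.5601, 0.0544, 0.0984]
tcp_rot: [[-0.993, -0.122, 0.001], [-0.122, 0.993, -0.0], [-0.001, -0.0, -1.0]]
force: [-2.2, 0.7, 5.3]
opening: 0.005
```

servo_tool(targets=[[[0,0,0.0005],[0,0,0]],[[0,0,0.001],[0,0,0]],[[0,0,0.001],[0,0,0]]])

```text
time_s: 5.32
position: [0.5601, 0.0544, 0.0976]
tcp_rot: [[-0.993, -0.122, 0.001], [-0.122, 0.993, -0.0], [-0.001, -0.0, -1.0]]
force: [-1.8, -0.1, 7.1]
opening: 0.004
```

servo_tool(targets=[[[0,0,0.0005],[0,0,0]],[[0,0,0.001],[0,0,0]],[[0,0,0.001],[0,0,0]]])

```text
time_s: 5.7
position: [0.5602, 0.0544, 0.0972]
tcp_rot: [[-0.993, -0.122, 0.001], [-0.122, 0.993, -0.0], [-0.001, -0.0, -1.0]]
force: [-2.4, -0.2, 11.7]
opening: 0.005
```

servo_tool(targets=[[[0,0,0.0003],[0,0,0]],[[0,0,0.0006],[0,0,0]],[[0,0,0.0006],[0,0,0]]])

```text
time_s: 6.08
position: [0.5601, 0.0544, 0.097]
tcp_rot: [[-0.993, -0.122, 0.001], [-0.122, 0.993, -0.0], [-0.001, -0.0, -1.0]]
force: [-3.2, -0.3, 13.8]
opening: 0.007
```

The lid is seated: it stopped moving and the force rose to 13.8 N, past the 6–8 N it takes to slide. Next is clip 1.

servo_tool(targets=[[[0,0,-0.03],[0,0,0]],[[0,0,-0.075],[0,0,0]],[[0,0,-0.095],[0,0,0]],[[0.015,0.016,-0.095],[0,0,0]],[[0.04,0.042,-0.095],[0,0,0]],[[0.058,0.06,-0.095],[0,0,0]],[[0.062,0.065,-0.095],[0,0,0]],[[0.062,0.065,-0.09],[0,0,0]],[[0.062,0.065,-0.085],[0,0,0]],[[0.062,0.065,-0.08],[0,0,0]],[[0.062,0.065,-0.08],[0,0,0]]])

```text
time_s: 7.45
position: [0.4906, 0.1109, 0.1742]
tcp_rot: [[-0.993, -0.121, -0.001], [-0.121, 0.993, -0.0], [0.001, 0.0, -1.0]]
force: [0.3, -0.1, -0.2]
opening: 0.007
```

```bash
python3 - <<'E'
from rig import eyes
from h import *
c=eyes.capture('side');cv2.imwrite('pics/s2.png',cv2.resize(c['pixels'][140:320,250:430],None,fx=3.3,fy=3.3,interpolation=2))
E
```

```text
(no output)
```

View pics/s2.png

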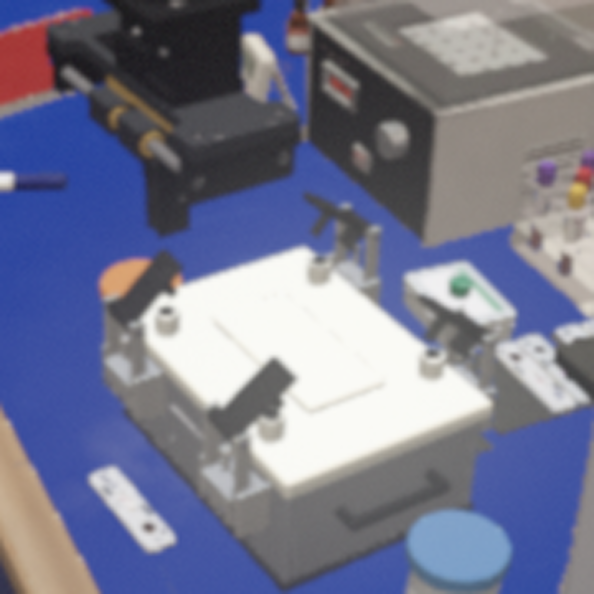

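The side view shows the lid flush and all four clips raised; clip 1 is under the fingers, at about (145,285) in the crop. I'll descend in stages, staying above the highest possible home height of 134 mm.

servo_tool(targets=[[[0,0,0.004],[0,0,0]],[[0,0,0.008],[0,0,0]],[[0,0,0.012],[0,0,0]],[[0,0,0.016],[0,0,0]],[[0,0,0.018],[0,0,0]],[[0,0,0.02],[0,0,0]],[[0,0,0.02],[0,0,0]]])

```text
time_s: 8.38
position: [0.4905, 0.1113, 0.1548]
tcp_rot: [[-0.993, -0.122, -0.0], [-0.122, 0.993, -0.0], [0.0, 0.0, -1.0]]
force: [-0.4, 0.1, -0.7]
opening: 0.003
```

servo_tool(targets=[[[0,0,0.003],[0,0,0]],[[0,0,0.006],[0,0,0]],[[0,0,0.008],[0,0,0]],[[0,0,0.01],[0,0,0]],[[0,0,0.01],[0,0,0]]])

```text
time_s: 9.0
position: [0.4899, 0.1113, 0.1446]
tcp_rot: [[-0.993, -0.122, -0.002], [-0.122, 0.993, -0.0], [0.002, 0.0, -1.0]]
force: [-0.4, -0.4, 0.4]
opening: 0.007
```

servo_tool(targets=[[[0,0,0.002],[0,0,0]],[[0,0,0.004],[0,0,0]],[[0,0,0.006],[0,0,0]],[[0,0,0.006],[0,0,0]]])

```text
time_s: 9.5
position: [0.4902, 0.1113, 0.1387]
tcp_rot: [[-0.993, -0.122, -0.001], [-0.122, 0.993, -0.0], [0.001, 0.0, -1.0]]
force: [0.4, 0.6, 0.0]
opening: 0.004
```

```bash
python3 - <<'E'
from rig import eyes
from h import *
a=eyes.capture('side')['pixels'][160:280,255:375];b=eyes.capture('wrist')['pixels'][60:300,200:440]
cv2.imwrite('pics/s3.png',np.hstack([cv2.resize(a,(400,400),interpolation=2),cv2.resize(b,(400,400),interpolation=2)]))
E
```

```text
(no output)
```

View pics/s3.png

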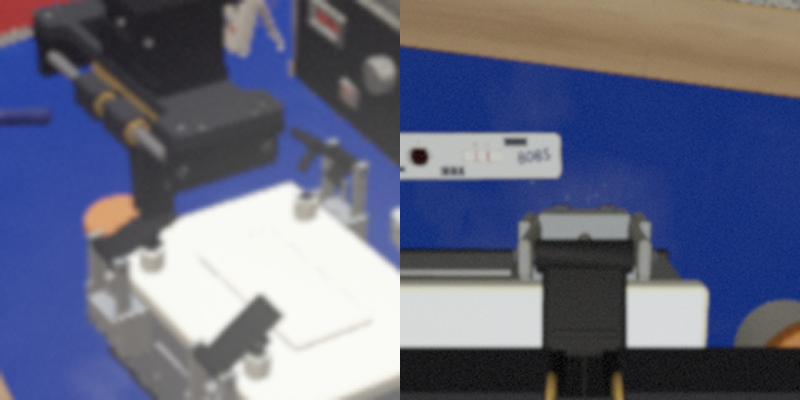

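The clip lies flatter and is centred under the finger, at about (135,235), so it is being pressed with little resistance so far. Continuing in small steps.

servo_tool(targets=[[[0,0,0.001],[0,0,0]],[[0,0,0.002],[0,0,0]],[[0,0,0.003],[0,0,0]],[[0,0,0.003],[0,0,0]]])

```text
time_s: 10.1
position: [0.4905, 0.1113, 0.1359]
tcp_rot: [[-0.993, -0.122, -0.0], [-0.122, 0.993, -0.0], [0.0, 0.0, -1.0]]
force: [0.0, 0.3, 0.6]
opening: 0.003
```

servo_tool(targets=[[[0,0,0.001],[0,0,0]],[[0,0,0.002],[0,0,0]],[[0,0,0.003],[0,0,0]],[[0,0,0.003],[0,0,0]]])

```text
time_s: 10.6
position: [0.491, 0.1113, 0.1331]
tcp_rot: [[-0.993, -0.122, 0.001], [-0.122, 0.993, 0.0], [-0.001, -0.0, -1.0]]
force: [0.5, -0.6, 1.5]
opening: 0.006
```

servo_tool(targets=[[[0,0,0.001],[0,0,0]],[[0,0,0.002],[0,0,0]],[[0,0,0.003],[0,0,0]],[[0,0,0.003],[0,0,0]]])

```text
time_s: 11.1
position: [0.4913, 0.1113, 0.1303]
tcp_rot: [[-0.993, -0.122, 0.002], [-0.122, 0.993, 0.0], [-0.002, -0.0, -1.0]]
force: [1.6, 0.8, 5.2]
opening: 0.005
```

servo_tool(targets=[[[0,0,0.0007],[0,0,0]],[[0,0,0.0014],[0,0,0]],[[0,0,0.002],[0,0,0]],[[0,0,0.002],[0,0,0]]])

```text
time_s: 11.6
position: [0.4896, 0.1113, 0.1273]
tcp_rot: [[-0.993, -0.122, -0.002], [-0.122, 0.993, -0.0], [0.002, 0.0, -1.0]]
force: [0.2, 0.8, -0.2]
opening: 0.006
```

Snapped: the force fell from 5.2 N to about 0. Now I'll feel for the bottom.

servo_tool(targets=[[[0,0,0.001],[0,0,0]],[[0,0,0.0015],[0,0,0]],[[0,0,0.002],[0,0,0]],[[0,0,0.002],[0,0,0]]])

```text
time_s: 12.1
position: [0.4905, 0.1113, 0.1259]
tcp_rot: [[-0.993, -0.122, -0.0], [-0.122, 0.993, 0.0], [0.0, 0.0, -1.0]]
force: [0.2, -0.9, -0.2]
opening: 0.005
```

servo_tool(targets=[[[0,0,0.0007],[0,0,0]],[[0,0,0.0014],[0,0,0]],[[0,0,0.002],[0,0,0]],[[0,0,0.002],[0,0,0]]])

```text
time_s: 12.6
position: [0.4909, 0.1113, 0.1242]
tcp_rot: [[-0.993, -0.122, 0.001], [-0.122, 0.993, 0.0], [-0.001, -0.0, -1.0]]
force: [0.4, 0.1, 2.5]
opening: 0.003
```

servo_tool(targets=[[[0,0,0.0007],[0,0,0]],[[0,0,0.0014],[0,0,0]],[[0,0,0.0014],[0,0,0]]])

```text
time_s: 12.98
position: [0.4911, 0.1113, 0.1229]
tcp_rot: [[-0.993, -0.122, 0.001], [-0.122, 0.993, 0.0], [-0.001, -0.0, -1.0]]
force: [0.0, 0.4, 4.7]
opening: 0.006
```

servo_tool(targets=[[[0,0,0.0007],[0,0,0]],[[0,0,0.0014],[0,0,0]],[[0,0,0.0014],[0,0,0]]])

```text
time_s: 13.35
position: [0.4899, 0.1113, 0.1206]
tcp_rot: [[-0.993, -0.122, -0.002], [-0.122, 0.993, -0.0], [0.002, 0.0, -1.0]]
force: [-0.1, -0.2, -0.3]
opening: -0.001
```

servo_tool(targets=[[[0,0,0.0007],[0,0,0]],[[0,0,0.0014],[0,0,0]],[[0,0,0.0014],[0,0,0]]])

```text
time_s: 13.72
position: [0.4903, 0.1113, 0.1198]
tcp_rot: [[-0.993, -0.122, -0.001], [-0.122, 0.993, -0.0], [0.001, 0.0, -1.0]]
force: [-0.1, -0.4, 1.0]
opening: 0.007
```

servo_tool(targets=[[[0,0,0.0007],[0,0,0]],[[0,0,0.0014],[0,0,0]],[[0,0,0.0014],[0,0,0]]])

```text
time_s: 14.1
position: [0.4905, 0.1113, 0.1191]
tcp_rot: [[-0.993, -0.122, 0.0], [-0.122, 0.993, -0.0], [-0.0, -0.0, -1.0]]
force: [-1.8, 0.2, 8.0]
opening: 0.003
```

servo_tool(targets=[[[0,0,0.0005],[0,0,0]],[[0,0,0.001],[0,0,0]],[[0,0,0.001],[0,0,0]]])

```text
time_s: 14.48
position: [0.4905, 0.1113, 0.1186]
tcp_rot: [[-0.993, -0.122, 0.0], [-0.122, 0.993, -0.0], [-0.0, -0.0, -1.0]]
force: [-3.3, 0.5, 11.9]
opening: 0.005
```

Clip 1 is bottomed: the stop is stiff, 11.9 N at z = 118.6 mm. It gave a false detent first at about 127 mm. Now clip 3, diagonally opposite.

servo_tool(targets=[[[0,0,-0.025],[0,0,0]],[[0,0,-0.06],[0,0,0]],[[-0.015,-0.016,-0.069],[0,0,0]],[[-0.045,-0.047,-0.069],[0,0,0]],[[-0.08,-0.084,-0.069],[0,0,0]],[[-0.108,-0.113,-0.069],[0,0,0]],[[-0.121,-0.127,-0.069],[0,0,0]],[[-0.124,-0.13,-0.066],[0,0,0]],[[-0.124,-0.13,-0.06],[0,0,0]],[[-0.124,-0.13,-0.054],[0,0,0]],[[-0.124,-0.13,-0.05],[0,0,0]],[[-0.124,-0.13,-0.05],[0,0,0]]])

```text
time_s: 15.98
position: [0.6289, -0.0021, 0.1669]
tcp_rot: [[-0.992, -0.122, -0.001], [-0.122, 0.992, 0.0], [0.001, 0.0, -1.0]]
force: [-0.6, 0.0, 0.7]
opening: 0.009
```

servo_tool(targets=[[[0,0,0.004],[0,0,0]],[[0,0,0.008],[0,0,0]],[[0,0,0.012],[0,0,0]],[[0,0,0.016],[0,0,0]],[[0,0,0.02],[0,0,0]],[[0,0,0.022],[0,0,0]],[[0,0,0.022],[0,0,0]]])

```text
time_s: 16.85
position: [0.6295, -0.0026, 0.1451]
tcp_rot: [[-0.993, -0.122, -0.0], [-0.122, 0.993, 0.0], [0.0, 0.0, -1.0]]
force: [-0.2, 0.1, 0.1]
opening: 0.01
```

servo_tool(targets=[[[0,0,0.002],[0,0,0]],[[0,0,0.004],[0,0,0]],[[0,0,0.005],[0,0,0]],[[0,0,0.006],[0,0,0]],[[0,0,0.006],[0,0,0]]])

```text
time_s: 17.48
position: [0.6294, -0.0026, 0.1392]
tcp_rot: [[-0.993, -0.122, -0.0], [-0.122, 0.993, 0.0], [0.0, 0.0, -1.0]]
force: [-0.4, -0.1, 0.7]
opening: 0.008
```

servo_tool(targets=[[[0,0,0.001],[0,0,0]],[[0,0,0.002],[0,0,0]],[[0,0,0.003],[0,0,0]],[[0,0,0.0035],[0,0,0]],[[0,0,0.0035],[0,0,0]]])

```text
time_s: 18.1
position: [0.6295, -0.0026, 0.1358]
tcp_rot: [[-0.993, -0.122, -0.0], [-0.122, 0.993, -0.0], [0.0, -0.0, -1.0]]
force: [-0.9, -0.1, 0.7]
opening: 0.005
```

servo_tool(targets=[[[0,0,0.001],[0,0,0]],[[0,0,0.002],[0,0,0]],[[0,0,0.003],[0,0,0]],[[0,0,0.0035],[0,0,0]],[[0,0,0.0035],[0,0,0]]])

```text
time_s: 18.73
position: [0.6295, -0.0026, 0.1326]
tcp_rot: [[-0.993, -0.122, -0.0], [-0.122, 0.993, -0.0], [0.0, -0.0, -1.0]]
force: [-1.9, -1.2, 3.2]
opening: 0.007
```

servo_tool(targets=[[[0,0,0.0007],[0,0,0]],[[0,0,0.0014],[0,0,0]],[[0,0,0.002],[0,0,0]],[[0,0,0.002],[0,0,0]]])

```text
time_s: 19.23
position: [0.6293, -0.0026, 0.1305]
tcp_rot: [[-0.993, -0.122, -0.0], [-0.122, 0.993, -0.0], [0.0, -0.0, -1.0]]
force: [-2.4, -0.3, 4.4]
opening: 0.001
```

servo_tool(targets=[[[0,0,0.0007],[0,0,0]],[[0,0,0.0014],[0,0,0]],[[0,0,0.002],[0,0,0]],[[0,0,0.002],[0,0,0]]])

```text
time_s: 19.73
position: [0.6295, -0.0026, 0.1284]
tcp_rot: [[-0.993, -0.122, 0.0], [-0.122, 0.993, -0.0], [-0.0, -0.0, -1.0]]
force: [-1.5, -1.1, 3.3]
opening: 0.003
```

servo_tool(targets=[[[0,0,0.0007],[0,0,0]],[[0,0,0.0014],[0,0,0]],[[0,0,0.002],[0,0,0]],[[0,0,0.002],[0,0,0]]])

```text
time_s: 20.23
position: [0.6296, -0.0025, 0.126]
tcp_rot: [[-0.993, -0.122, 0.0], [-0.122, 0.993, 0.0], [-0.0, 0.0, -1.0]]
force: [-1.4, 0.4, 1.0]
opening: 0.007
```

servo_tool(targets=[[[0,0,0.0007],[0,0,0]],[[0,0,0.0014],[0,0,0]],[[0,0,0.002],[0,0,0]],[[0,0,0.002],[0,0,0]]])

```text
time_s: 20.72
position: [0.6296, -0.0026, 0.1241]
tcp_rot: [[-0.993, -0.122, 0.0], [-0.122, 0.993, 0.0], [-0.0, 0.0, -1.0]]
force: [0.3, -0.1, -0.1]
opening: 0.004
```

servo_tool(targets=[[[0,0,0.0007],[0,0,0]],[[0,0,0.0014],[0,0,0]],[[0,0,0.002],[0,0,0]],[[0,0,0.002],[0,0,0]]])

```text
time_s: 21.22
position: [0.6295, -0.0026, 0.1223]
tcp_rot: [[-0.993, -0.122, -0.0], [-0.122, 0.993, -0.0], [0.0, 0.0, -1.0]]
force: [-0.7, 0.2, -0.6]
opening: 0.01
```

servo_tool(targets=[[[0,0,0.0007],[0,0,0]],[[0,0,0.0014],[0,0,0]],[[0,0,0.002],[0,0,0]],[[0,0,0.002],[0,0,0]]])

```text
time_s: 21.72
position: [0.6296, -0.0026, 0.1212]
tcp_rot: [[-0.993, -0.122, 0.0], [-0.122, 0.993, -0.0], [-0.0, -0.0, -1.0]]
force: [-0.6, 1.0, 5.9]
opening: 0.004
```

servo_tool(targets=[[[0,0,0.0005],[0,0,0]],[[0,0,0.001],[0,0,0]],[[0,0,0.0015],[0,0,0]],[[0,0,0.0015],[0,0,0]]])

```text
time_s: 22.22
position: [0.6296, -0.0026, 0.1207]
tcp_rot: [[-0.993, -0.122, 0.001], [-0.122, 0.993, -0.0], [-0.001, -0.0, -1.0]]
force: [-2.3, 0.0, 9.9]
opening: -0.002
```

servo_tool(targets=[[[0,0,0.0005],[0,0,0]],[[0,0,0.001],[0,0,0]],[[0,0,0.001],[0,0,0]]])

```text
time_s: 22.6
position: [0.6297, -0.0026, 0.1204]
tcp_rot: [[-0.993, -0.122, 0.001], [-0.122, 0.993, -0.0], [-0.001, -0.001, -1.0]]
force: [-3.8, -0.9, 14.0]
opening: 0.002
```

Clip 3 snapped and bottomed: 14 N at z = 120.4 mm, stiff. Now clip 2.

servo_tool(targets=[[[0,0,-0.025],[0,0,0]],[[0,0,-0.06],[0,0,0]],[[0,0.02,-0.069],[0,0,0]],[[0,0.055,-0.069],[0,0,0]],[[0,0.095,-0.069],[0,0,0]],[[0,0.122,-0.069],[0,0,0]],[[0,0.13,-0.065],[0,0,0]],[[0,0.13,-0.058],[0,0,0]],[[0,0.13,-0.05],[0,0,0]],[[0,0.13,-0.044],[0,0,0]],[[0,0.13,-0.04],[0,0,0]],[[0,0.13,-0.04],[0,0,0]]])

```text
time_s: 24.1
position: [0.6137, 0.126, 0.1575]
tcp_rot: [[-0.993, -0.121, -0.0], [-0.121, 0.993, -0.0], [0.0, 0.0, -1.0]]
force: [0.2, -0.3, 0.5]
opening: 0.005
```

```bash
python3 - <<'E'
from rig import eyes
from h import *
c=eyes.capture('side');cv2.imwrite('pics/s4.png',cv2.resize(c['pixels'][170:310,260:410],None,fx=4,fy=4,interpolation=2))
E
```

```text
(no output)
```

View pics/s4.png

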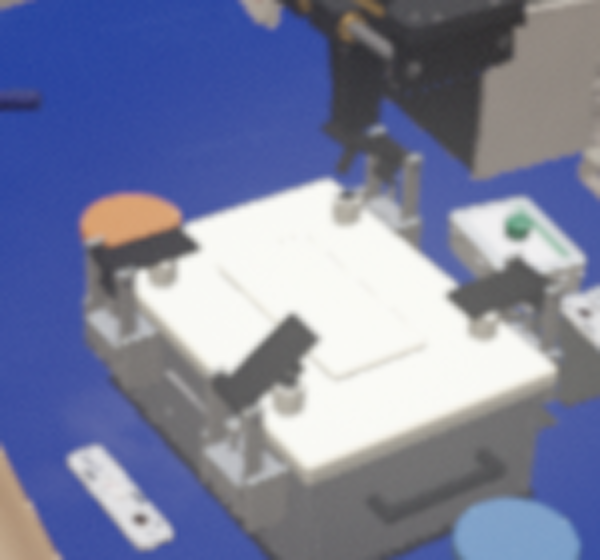

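The picture shows clips 1 (150,255) and 3 (500,285) level, and the finger over clip 2 (375,145). Descending.

servo_tool(targets=[[[0,0,0.003],[0,0,0]],[[0,0,0.006],[0,0,0]],[[0,0,0.009],[0,0,0]],[[0,0,0.012],[0,0,0]],[[0,0,0.012],[0,0,0]]])

```text
time_s: 24.78
position: [0.6134, 0.1265, 0.1458]
tcp_rot: [[-0.993, -0.122, -0.0], [-0.122, 0.993, -0.0], [0.0, 0.0, -1.0]]
force: [-1.8, 0.1, 1.6]
opening: 0.002
```

servo_tool(targets=[[[0,0,0.001],[0,0,0]],[[0,0,0.002],[0,0,0]],[[0,0,0.003],[0,0,0]],[[0,0,0.003],[0,0,0]]])

```text
time_s: 25.28
position: [0.6137, 0.1265, 0.1427]
tcp_rot: [[-0.993, -0.122, 0.0], [-0.122, 0.993, 0.0], [-0.0, -0.0, -1.0]]
force: [0.9, -0.8, 0.5]
opening: 0.007
```

servo_tool(targets=[[[0,0,0.001],[0,0,0]],[[0,0,0.002],[0,0,0]],[[0,0,0.003],[0,0,0]],[[0,0,0.003],[0,0,0]]])

```text
time_s: 25.78
position: [0.6133, 0.1264, 0.1402]
tcp_rot: [[-0.993, -0.122, -0.001], [-0.122, 0.993, -0.0], [0.001, -0.0, -1.0]]
force: [-2.9, -0.4, 4.7]
opening: 0.006
```

servo_tool(targets=[[[0,0,0.0007],[0,0,0]],[[0,0,0.0014],[0,0,0]],[[0,0,0.002],[0,0,0]],[[0,0,0.002],[0,0,0]]])

```text
time_s: 26.28
position: [0.6139, 0.1264, 0.1378]
tcp_rot: [[-0.993, -0.122, 0.001], [-0.122, 0.993, 0.0], [-0.001, -0.0, -1.0]]
force: [-0.1, 0.8, -0.5]
opening: 0.005
```

servo_tool(targets=[[[0,0,0.0007],[0,0,0]],[[0,0,0.0014],[0,0,0]],[[0,0,0.002],[0,0,0]],[[0,0,0.002],[0,0,0]]])

```text
time_s: 26.78
position: [0.6136, 0.1264, 0.1356]
tcp_rot: [[-0.993, -0.122, -0.0], [-0.122, 0.993, -0.0], [0.0, 0.0, -1.0]]
force: [0.5, -0.0, 0.9]
opening: 0.001
```

servo_tool(targets=[[[0,0,0.0007],[0,0,0]],[[0,0,0.0014],[0,0,0]],[[0,0,0.002],[0,0,0]],[[0,0,0.002],[0,0,0]]])

```text
time_s: 27.28
position: [0.6137, 0.1265, 0.134]
tcp_rot: [[-0.993, -0.122, 0.0], [-0.122, 0.993, -0.0], [-0.0, -0.0, -1.0]]
force: [-0.5, 0.2, 1.0]
opening: 0.001
```

servo_tool(targets=[[[0,0,0.0007],[0,0,0]],[[0,0,0.0014],[0,0,0]],[[0,0,0.002],[0,0,0]],[[0,0,0.002],[0,0,0]]])

```text
time_s: 27.78
position: [0.6137, 0.1264, 0.1332]
tcp_rot: [[-0.993, -0.122, 0.001], [-0.122, 0.993, -0.0], [-0.001, -0.0, -1.0]]
force: [-2.4, -0.7, 8.5]
opening: 0.003
```

servo_tool(targets=[[[0,0,0.0005],[0,0,0]],[[0,0,0.001],[0,0,0]],[[0,0,0.0012],[0,0,0]],[[0,0,0.0012],[0,0,0]]])

```text
time_s: 28.28
position: [0.6137, 0.1265, 0.1328]
tcp_rot: [[-0.993, -0.122, 0.001], [-0.122, 0.993, -0.0], [-0.001, -0.0, -1.0]]
force: [-2.7, -0.3, 11.9]
opening: 0.006
```

Clip 2 is bottomed: 11.9 N at z = 132.8 mm, a high bracket. Now clip 4.

servo_tool(targets=[[[0,0,-0.025],[0,0,0]],[[0,0,-0.053],[0,0,0]],[[0.015,-0.016,-0.056],[0,0,0]],[[0.045,-0.047,-0.056],[0,0,0]],[[0.08,-0.084,-0.056],[0,0,0]],[[0.108,-0.113,-0.056],[0,0,0]],[[0.121,-0.127,-0.056],[0,0,0]],[[0.124,-0.13,-0.052],[0,0,0]],[[0.124,-0.13,-0.044],[0,0,0]],[[0.124,-0.13,-0.036],[0,0,0]],[[0.124,-0.13,-0.03],[0,0,0]],[[0.124,-0.13,-0.03],[0,0,0]]])

```text
time_s: 29.78
position: [0.5062, -0.0172, 0.1598]
tcp_rot: [[-0.992, -0.123, -0.002], [-0.123, 0.992, 0.0], [0.001, 0.001, -1.0]]
force: [-0.3, -0.1, 0.4]
opening: 0.008
```

servo_tool(targets=[[[0,0,0.003],[0,0,0]],[[0,0,0.006],[0,0,0]],[[0,0,0.009],[0,0,0]],[[0,0,0.012],[0,0,0]],[[0,0,0.015],[0,0,0]],[[0,0,0.015],[0,0,0]]])

```text
time_s: 30.52
position: [0.5064, -0.0177, 0.1455]
tcp_rot: [[-0.993, -0.122, -0.0], [-0.122, 0.993, 0.0], [0.0, 0.0, -1.0]]
force: [0.3, 0.1, 0.1]
opening: 0.01
```

servo_tool(targets=[[[0,0,0.001],[0,0,0]],[[0,0,0.002],[0,0,0]],[[0,0,0.003],[0,0,0]],[[0,0,0.0035],[0,0,0]],[[0,0,0.0035],[0,0,0]]])

```text
time_s: 31.15
position: [0.5063, -0.0177, 0.1421]
tcp_rot: [[-0.993, -0.122, -0.0], [-0.122, 0.993, 0.0], [0.0, 0.0, -1.0]]
force: [0.9, -0.3, -0.4]
opening: 0.008
```

servo_tool(targets=[[[0,0,0.001],[0,0,0]],[[0,0,0.002],[0,0,0]],[[0,0,0.003],[0,0,0]],[[0,0,0.0035],[0,0,0]],[[0,0,0.0035],[0,0,0]]])

```text
time_s: 31.78
position: [0.5063, -0.0177, 0.1386]
tcp_rot: [[-0.993, -0.122, -0.0], [-0.122, 0.993, 0.0], [0.0, 0.0, -1.0]]
force: [-0.4, -1.5, -0.5]
opening: 0.005
```

servo_tool(targets=[[[0,0,0.001],[0,0,0]],[[0,0,0.002],[0,0,0]],[[0,0,0.003],[0,0,0]],[[0,0,0.0035],[0,0,0]],[[0,0,0.0035],[0,0,0]]])

```text
time_s: 32.4
position: [0.5063, -0.0177, 0.1351]
tcp_rot: [[-0.993, -0.122, -0.0], [-0.122, 0.993, 0.0], [0.0, 0.0, -1.0]]
force: [0.3, -0.2, 0.5]
opening: 0.005
```

servo_tool(targets=[[[0,0,0.001],[0,0,0]],[[0,0,0.002],[0,0,0]],[[0,0,0.003],[0,0,0]],[[0,0,0.0035],[0,0,0]],[[0,0,0.0035],[0,0,0]]])

```text
time_s: 33.02
position: [0.5065, -0.0177, 0.1317]
tcp_rot: [[-0.993, -0.122, 0.0], [-0.122, 0.993, -0.0], [-0.0, -0.0, -1.0]]
force: [0.5, 0.2, 0.1]
opening: 0.009
```

servo_tool(targets=[[[0,0,0.001],[0,0,0]],[[0,0,0.002],[0,0,0]],[[0,0,0.003],[0,0,0]],[[0,0,0.003],[0,0,0]]])

```text
time_s: 33.52
position: [0.5069, -0.0178, 0.1288]
tcp_rot: [[-0.993, -0.122, 0.001], [-0.122, 0.993, -0.0], [-0.001, -0.0, -1.0]]
force: [0.8, 0.4, 2.8]
opening: 0.002
```

servo_tool(targets=[[[0,0,0.0007],[0,0,0]],[[0,0,0.0014],[0,0,0]],[[0,0,0.002],[0,0,0]],[[0,0,0.002],[0,0,0]]])

```text
time_s: 34.02
position: [0.5074, -0.0178, 0.1271]
tcp_rot: [[-0.993, -0.122, 0.002], [-0.122, 0.993, -0.0], [-0.002, -0.001, -1.0]]
force: [2.5, -0.0, 5.1]
opening: 0.01
```

servo_tool(targets=[[[0,0,0.0007],[0,0,0]],[[0,0,0.0014],[0,0,0]],[[0,0,0.002],[0,0,0]],[[0,0,0.002],[0,0,0]]])

```text
time_s: 34.52
position: [0.5057, -0.0176, 0.1242]
tcp_rot: [[-0.993, -0.122, -0.002], [-0.122, 0.993, 0.0], [0.002, 0.001, -1.0]]
force: [0.2, -0.2, -0.0]
opening: 0.005
```

servo_tool(targets=[[[0,0,0.0007],[0,0,0]],[[0,0,0.0014],[0,0,0]],[[0,0,0.002],[0,0,0]],[[0,0,0.002],[0,0,0]]])

```text
time_s: 35.02
position: [0.5064, -0.0177, 0.1228]
tcp_rot: [[-0.993, -0.122, 0.0], [-0.122, 0.993, -0.0], [-0.0, -0.0, -1.0]]
force: [-0.2, 0.7, 2.0]
opening: 0.007
```

servo_tool(targets=[[[0,0,0.0007],[0,0,0]],[[0,0,0.0014],[0,0,0]],[[0,0,0.002],[0,0,0]],[[0,0,0.002],[0,0,0]]])

```text
time_s: 35.52
position: [0.5067, -0.0177, 0.1209]
tcp_rot: [[-0.993, -0.122, 0.001], [-0.122, 0.993, -0.0], [-0.001, -0.0, -1.0]]
force: [0.4, 0.5, 4.8]
opening: 0.008
```

servo_tool(targets=[[[0,0,0.0007],[0,0,0]],[[0,0,0.0014],[0,0,0]],[[0,0,0.002],[0,0,0]],[[0,0,0.002],[0,0,0]]])

```text
time_s: 36.02
position: [0.5062, -0.0177, 0.1183]
tcp_rot: [[-0.993, -0.122, -0.001], [-0.122, 0.993, 0.0], [0.001, 0.0, -1.0]]
force: [-0.8, 0.6, 0.4]
opening: 0.006
```

servo_tool(targets=[[[0,0,0.0007],[0,0,0]],[[0,0,0.0014],[0,0,0]],[[0,0,0.002],[0,0,0]],[[0,0,0.0025],[0,0,0]],[[0,0,0.0025],[0,0,0]]])

```text
time_s: 36.65
position: [0.5064, -0.0177, 0.1164]
tcp_rot: [[-0.993, -0.122, 0.0], [-0.122, 0.993, -0.0], [-0.0, -0.0, -1.0]]
force: [0.1, 0.4, 4.1]
opening: 0.004
```

servo_tool(targets=[[[0,0,0.0007],[0,0,0]],[[0,0,0.0014],[0,0,0]],[[0,0,0.002],[0,0,0]],[[0,0,0.002],[0,0,0]]])

```text
time_s: 37.15
position: [0.5066, -0.0177, 0.1154]
tcp_rot: [[-0.993, -0.122, 0.001], [-0.122, 0.993, -0.0], [-0.001, -0.0, -1.0]]
force: [-2.1, 0.5, 12.4]
opening: 0.005
```

Clip 4 snapped and bottomed: 12.4 N at z = 115.4 mm, stiff. Retracting and checking.

servo_tool(targets=[[[0,0,-0.02],[0,0,0]],[[0,0,-0.06],[0,0,0]],[[0,0,-0.11],[0,0,0]],[[0,0,-0.145],[0,0,0]],[[0,0,-0.16],[0,0,0]],[[0,0,-0.16],[0,0,0]],[[0,0,-0.16],[0,0,0]]])

```text
time_s: 38.02
position: [0.5057, -0.0175, 0.273]
tcp_rot: [[-0.993, -0.122, -0.002], [-0.122, 0.993, 0.001], [0.002, 0.001, -1.0]]
force: [-0.7, -0.3, -0.4]
opening: 0.003
```

```bash
python3 - <<'E'
from rig import eyes,telemetry
from h import *
c=eyes.capture('side');t=eyes.capture('top');s=telemetry.read_state();print(s['time_s'],s['position'],s['force'])
a=cv2.resize(c['pixels'][180:320,265:415],(400,373),interpolation=2);b=cv2.resize(t['pixels'][160:310,240:400],(400,373),interpolation=2)
cv2.imwrite('pics/s5.png',np.hstack([a,b]))
old=np.load('side.npz')['pixels']
E
```

```text
38.125 [ 0.50565906 -0.01754743  0.27284772] [-0.59435795  0.1416593   0.12438242]
```

View pics/s5.png

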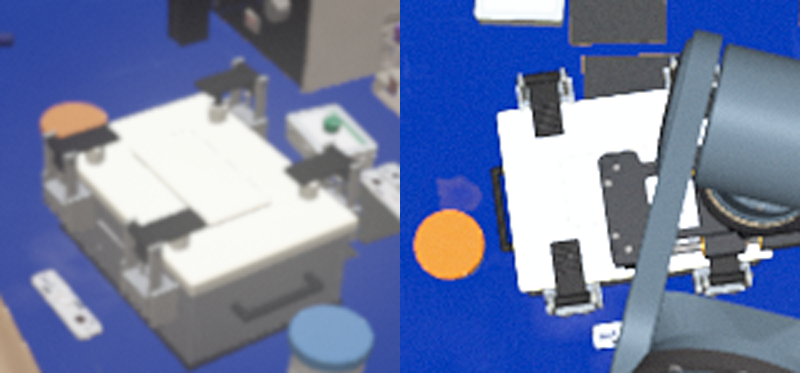

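All four clips are level in the picture: (85,140), (230,82), (320,163) and (165,228). The lid is flush, the cups and cassette look undisturbed, and the tool is clear. Handing in.

```bash
python3 -c "
from rig import order
print(order.hand_in())"
```

```text
the job is handed in; nothing more can be done
None
```

The case is closed and handed in: the lid is seated and all four clips are home, pressed in the order 1, 3, 2, 4. I retracted at about 38 s, inside the 67 s limit.

- **Lid:** it slid at 5–7 N and stopped hard at 13.8 N, with the pad at z ≈ 97 mm.
- **Clips:** I felt each one let go and then meet a stiff stop. My readings are taken only at the end of each move, so a brief peak between them would not show, but the highest was 14 N against the 20 N limit.

| Clip | Force at the stop (N) | Tool height there (mm) |
|---|---|---|
| 1 | 11.9 | 118.6 |
| 3 | 14.0 | 120.4 |
| 2 | 11.9 | 132.8 |
| 4 | 12.4 | 115.4 |

- **False clicks:** clips 1, 2 and 4 each gave a force drop 6–9 mm above home, before the real snap. I kept pressing until the stiff stop. On clip 3 I felt only one drop, but its stop was just as stiff.
- **Final pictures:** all four clips are level and the lid is flush. With the tool clear of everything, the force read about 0 N.
- **Bystanders:** the cups and the cassette look undisturbed. The beaker was outside the final cropped view, so I did not check it again, but the arm never worked near it.

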